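Hang the red-balled valve key in its rail rack

TASK

Hang up the valve key with the red ball in the grey rack: pick it up by the ball, rod lying level, set the ball in the front notch of the two rails with the rod sticking out of the rack's open end, and let go so that the ball rests in the notch and the rod swings down between the rails. Once it hangs there, take hold of the ball again, lift it just enough to carry the hanging key back to the rear notch, and leave it hanging there. Leave the key with the black ball where it lies.

Things in the scene. Friction and masses are not known exactly. Their poses are not given: they have to be found in the camera images.
- red_key: Valve key, 0.3 kg: red ball 36 mm across, 10 mm round steel rod, 36 mm square steel head at the far end. Origin: centre of the ball (18 mm above the bench at the start). The rod runs along its own -x; the head begins 112 mm and ends 137 mm from the ball's centre. Lies flat at the start, own z up. Hanging, its own +x points up. Let go in the notch, it swings to and fro up to 3 s.
- black_key: A like valve key with a black ball; same size and axes. Lies flat on the bench beside the red one and must stay there.
- rack: Fixed grey rack. Origin: on the bench under its middle. Two steel rails, 8 mm thick, run along its own x at y = +/-12 mm (16 mm clear gap), centre lines 190 mm high; open end at x = -92 mm, tips turned up 10 mm. V notches in both rails at x = -35 and +45 mm, 18.5 mm deep, 31 mm long. Back plate: face at x = +69 mm, 60 mm wide, top 220 mm high. Under the rails only a 10 mm base ahead of x = +37 mm.
- rack_front (a point): Where the ball's centre lies when it rests in the front notch (own x of the rack = -35 mm, 200 mm above the bench). Fixed to the rack, same axes. The ball rolls out of the notch over the straight rails once raised 9 mm. The rod must point along the rack's -x when the ball is set here.
- rack_home (a point): Where the ball's centre lies when the key hangs in the rear notch (80 mm behind rack_front along the rack's +x, 200 mm above the bench). Fixed to the rack, same axes.

How it is judged:
On the way, in this order (a step that is already met when the one before it is completed fails the run):
1. let go of, the red-balled key hangs between the rails at the front notch (angle between red_key's own x axis and vertical below 0.44 rad and x of red_key in the frame of rack below 0.015 m and distance between red_key and rack_front below 0.05 m and contact force between the fingers and red_key below 0.5 N), for 0.2 s.
2. the fingers take hold of the hanging key again (angle between red_key's own x axis and vertical below 0.52 rad and contact force between the fingers and red_key above 2 N), for 0.2 s.
At the end, for the whole second after the job is handed in: the red-balled key hangs in the rear notch, its ball's centre within 15 mm of rack_home, its rod within 17 degrees of plumb, at rest; the black-balled key lies within 30 mm of where it was (distance between red_key and rack_home below 0.015 m and angle between red_key's own x axis and vertical below 0.3 rad and linear speed of red_key below 0.03 m/s and distance of black_key from where it was at the start of the episode below 0.03 m); the robot touches nothing.
It fails at once if the black-balled key is lifted or pushed away (over 30 mm) (distance of black_key from where it was at the start of the episode above 0.03 m).
It also fails if it takes over 64 s, if anything falls off the work surface, if the arm or the gripper's body presses on something with over 40 N, if the wrist force passes 120 N, or if a joint passes its speed limit or range.

ROBOT

A 6-joint arm with a two-finger parallel gripper is mounted at the origin on the work surface; the furniture and walls round the work are solid. World frame = base frame: x ahead of the robot, y to its left, z up, the work surface at z = 0. Lengths are in m, angles in rad, forces in N, time in s.
With the tool pointing down it reaches from about 0.4 to 0.925 m from the base axis. Payload 12.5 kg.
Tool frame: the origin (TCP) lies at the very end of the fingers, on their centre line; the grasp point (between the pads) lies 19 mm behind it; z points along the fingers, y is the direction in which the jaws open and shut (so a half turn about z gives the same grasp; the last joint's range is limited). The gripper opens to 95 mm and grips with 3 to 60 N. Pads are 20 mm wide; open, the fingers measure 119 mm over their backs; the gripper's body (75 mm by 180 mm) begins 59 mm behind the grasp point.
Start: joints at [1.18, 0.491, 1.559, -0, 1.092, -0.106], TCP at [0.176, 0.6, 0.215] pointing down, gripper open.
Joint ranges: [-3.1, 3.1], [-0.84, 2.19], [0.05, 2.79], [-1.13, 4.28], [0.06, 2.93], [-2.69, 2.69]. Speed limits (rad/s): [2.22, 2.22, 2.79, 3.14, 3.14, 3.14].

INTERFACE

Orientations are given as a rotation vector (axis times angle).
In Python, from rig import r, viewer, models gives the robot as it stands. The module is installed in compiled form; this text tells all that it offers.
- The arm moves only by the shell command python3 -m inch 'ROWS' [OPENING] [FORCE]. ROWS is JSON, a list that holds one entry, the list of rows, each a list of 6 numbers: the shift along the tool's x, y, z in mm, then the turn, a rotation vector about the tool's x, y, z in rad. A call has 1 to 12 rows; each row shifts and turns the commanded pose from where the row before left it, along the tool's axes as they then stand; what a row does not reach is not made up. A row lasts 1/12 s, in which the tool goes at most 41.7 mm and 7.16 degrees, less where a joint would pass 70% of its speed; a pose out of reach is approached as far as the arm can. A call with a gripper value outside its range is refused whole. OPENING is the gripper command: -1 is shut, 1 is fully open, values between are in proportion, set as the call begins (- or left out, the last holds). The fingers move at their own pace and stop on an object; FORCE is the grip in N (left out, the last holds). Time passes only in rows, so rows that do not move let the fingers close. It gives the time, the measured TCP pose, the force and the opening at its end, in the units of the state.
- r.get_obs(): the state, without advancing time (a new reading comes with each control period).
- viewer.snapshot(name): name is "side" or "top"; returns a dict with "image" (420x560x3 uint8, blue, green, red), "camera_matrix" (3x3 intrinsics, pixels), "R" (3x3) and "t" (3): a world point X has camera coordinates R X + t. Camera axes: x right, y down, z forward; pixel columns grow to the right and rows downward; lengths in m; the calibration is good to about 2 mm. A picture is of the moment at which its call begins. There is no depth.
- r.finish_job(): hands the job in, once; it reports no verdict.
Trained networks look in the newest picture that a camera, given by its name, has taken for a name from the list of things; names that differ only in an ending like _2 or _b are one class to them, and where a whole thing is asked for, a point or a joint stands for the part that bears it (a point fixed in the world has none). Each returns a list of dicts, best first, with "conf" (0 to 1); they miss things now and then, are a little off and sometimes report something else, mostly with a low value. They report only what shows in the picture. A call takes as long as a camera call.
- models.trace(camera, label): "region" (420x560 bool, what is visible of it) and "point" ([row, column] in pixels, amid what is visible of it).
The state is a dict: "time": time; "joint_positions": joint angles; "qd": joint speeds; "effort": joint torques, N m; "tcp_pos": TCP position; "tool_rot": TCP orientation; "force": force on the tool from outside, world axes, zero at the start; "ft_torque": the same for the moment, N m; "opening": finger opening in m.
Only numpy, scipy, OpenCV 4.12 (cv2) and the standard library are available. Lean on these libraries where they do the work, as an engineer would, in place of code of your own. Each camera call takes 0.05 s, during which the arm holds its last target.

## Working session

There is one attempt and no reset: what is moved stays moved. The work goes in short steps, Python scripts to look and compute and a shell command to move; the robot and the scene stay as the last step left them, time stands still between calls to the robot, and variables do not carry over. Pictures are saved under pics/ and viewed, and the job is handed in when it is done.

```bash
mkdir -p pics; ls
cat > h.py <<'E'
import numpy as np, cv2
from rig import r, viewer, models
from scipy.spatial.transform import Rotation as Ro
def snap(n,save=None):
    s=viewer.snapshot(n)
    if save: cv2.imwrite('pics/'+save+'.png',s["image"])
    return s
def ray(s,row,col):
    K=np.array(s["camera_matrix"]);R=np.array(s["R"]);t=np.array(s["t"])
    d=R.T@np.linalg.solve(K,[col,row,1]); return -R.T@t,d
def atz(s,row,col,z):
    c,d=ray(s,row,col); return c+d*(z-c[2])/d[2]
def proj(s,X):
    K=np.array(s["camera_matrix"]);p=K@(np.array(s["R"])@np.array(X)+np.array(s["t"])); return p[:2]/p[2]
E
python3 - <<'E'
from h import *
np.set_printoptions(precision=4,suppress=True)
print(r.get_obs())
for n in("side","top"):
    s=snap(n,n+"0"); print(n,-np.array(s["R"]).T@s["t"],np.array(s["R"]).tolist())
    for l in ("red_key","black_key","rack"):
        for q in models.trace(n,l): print(n,l,q["conf"],q["point"],q["region"].sum())
E
```

```text
pics
{'time': 0.0, 'joint_positions': array([ 1.1804,  0.4916,  1.5595, -0.    ,  1.0917, -0.1056]), 'qd': array([ 0.0007, -0.0008, -0.0006, -0.0004,  0.0017,  0.0007]), 'effort': array([ -0.0026, -61.2637, -25.8177,   0.0691,   0.0482,  -0.0001]), 'tcp_pos': array([0.1755, 0.5996, 0.2141]), 'tool_rot': array([-0.4458, -3.1095,  0.0017]), 'force': array([-0.8658, -0.4577, -0.4401]), 'ft_torque': array([0.0331, 0.0495, 0.0203]), 'opening': 0.09493546792855677}
side [1.0114 0.43   0.6092] [[-0.6808378419656544, 0.7323950854706718, -0.007567808530751336], [0.40760989003419806, 0.3702910179003175, -0.8347087753274527], [-0.6085343133249425, -0.5713860348667567, -0.5506396177768054]]
side red_key 0.8 [231.4, 311.8] 486
side black_key 0.7 [256.6, 356.6] 591
side rack 0.7 [219.3, 224.9] 4030
top [ 0.3608 -0.0412  0.9843] [[-0.026907825795843544, -0.9995548641223863, -0.012885748725559998], [-0.9869786671632801, 0.02860982424327935, -0.15828641293984672], [0.15858461298478976, 0.008458815877319795, -0.9873091557148742]]
top red_key 0.61 [267.7, 281.2] 707
top black_key 0.95 [271.6, 227.4] 705
top rack 0.85 [221.7, 345.1] 4978
```

View pics/side0.png

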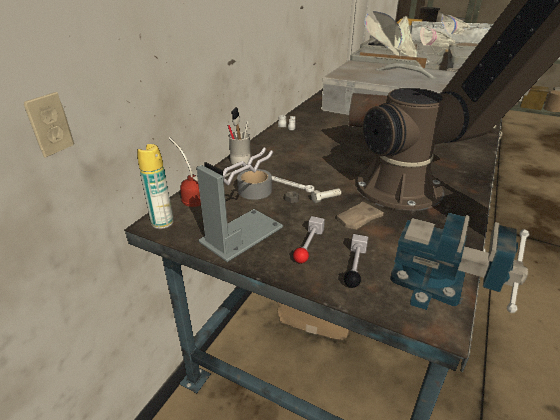

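View pics/top0.png

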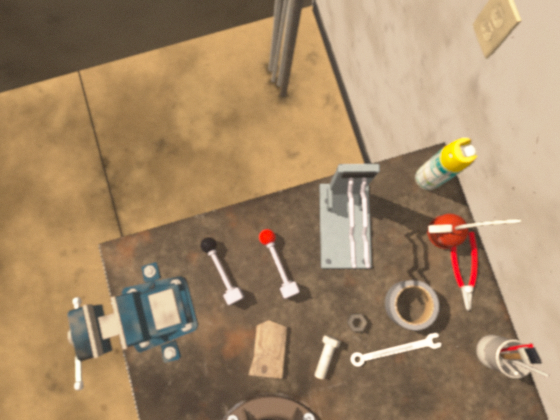

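Run:
```python
from h import *
np.set_printoptions(precision=4,suppress=True)
s=snap("top"); im=s["image"]
c=cv2.resize(im[145:315,190:390],None,fx=4,fy=4,interpolation=cv2.INTER_CUBIC)[:600]
cv2.imwrite('pics/topz.png',cv2.resize(im[150:300,190:390],None,fx=4,fy=4,interpolation=cv2.INTER_CUBIC))
s2=snap("side");cv2.imwrite('pics/sidez.png',cv2.resize(s2["image"][140:290,180:380],None,fx=4,fy=4,interpolation=cv2.INTER_CUBIC))
for n,S in(("top",s),("side",s2)):
    im=S["image"].astype(int);b,g,rr=im[...,0],im[...,1],im[...,2]
    m=((rr>120)&(g<70)&(b<70)).astype(np.uint8)
    nn,_,st,ce=cv2.connectedComponentsWithStats(m)
    for i in range(1,nn):
        if st[i,4]>40: print(n,st[i],ce[i],atz(S,ce[i][1],ce[i][0],.018))
```

```text
top [446 215  20  10  98] [455.8469 218.9184] [ 0.4883 -0.4208  0.018 ]
top [260 229  16  16 183] [267.0109 236.3169] [ 0.4615 -0.0028  0.018 ]
top [429 229  49  58 996] [459.511  251.9357] [ 0.4155 -0.4222  0.018 ]
top [502 346  20   5  54] [510.9259 348.0926] [ 0.2107 -0.5115  0.018 ]
side [182 178  18  27 262] [189.7481 189.7214] [ 0.451  -0.4268  0.018 ]
side [294 248  15  15 169] [300.9645 254.8521] [ 0.4582 -0.0018  0.018 ]
```

View pics/topz.png

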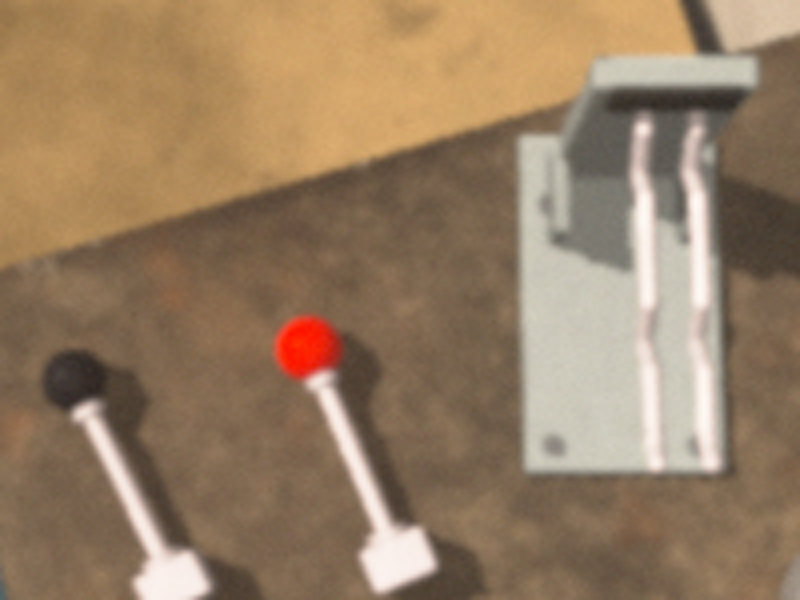

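View pics/sidez.png

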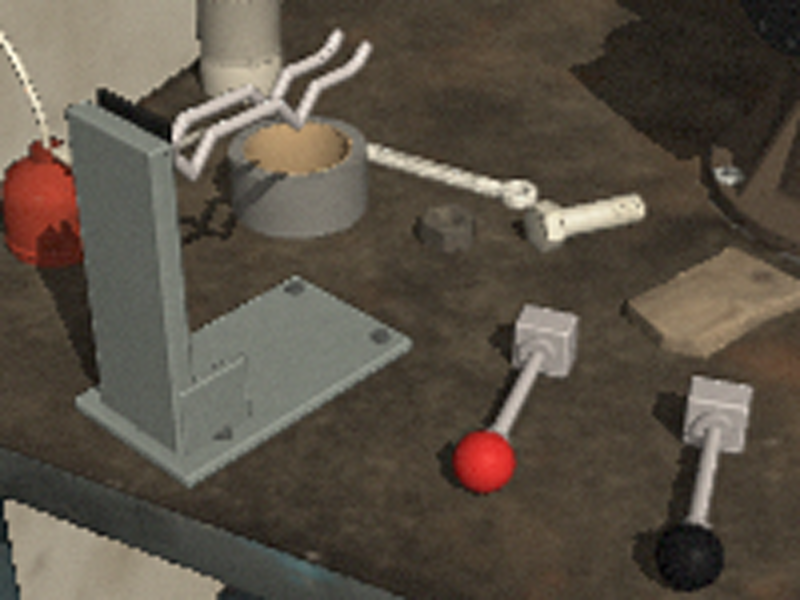

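```bash
cat > fit.py <<'E'
from h import *
from scipy.optimize import least_squares
np.set_printoptions(precision=4,suppress=True)
T=snap("top");S=snap("side")
obs=[(T,592,88,(.069,.03,.22)),(T,757,88,(.069,-.03,.22)),(T,656,464,(-.092,.012,.2)),(T,712,464,(-.092,-.012,.2)),
(S,193,172,(.045,.012,.1715)),(S,298,120,(-.035,.012,.1715)),(S,367,46,(-.092,.012,.2)),(S,338,36,(-.092,-.012,.2))]
def px(i,u,v): return (190+u/4-.4,150+v/4-.4) if i is T else (180+u/4-.4,140+v/4-.4)
def w(p,X):
    c,s_=np.cos(p[2]),np.sin(p[2]); return np.array([p[0]+c*X[0]-s_*X[1],p[1]+s_*X[0]+c*X[1],X[2]])
def f(p): return np.concatenate([proj(i,w(p,X))-px(i,u,v) for i,u,v,X in obs])
q=least_squares(f,[.45,-.17,0],x_scale=[.1,.1,.1],loss='soft_l1')
print(q.x);print(f(q.x).reshape(-1,2))
print("front",w(q.x,(-.035,0,.2)),"home",w(q.x,(.045,0,.2)))
for i in range(2):
    m=T if i==0 else S
    sub=[o for o in obs if o[0] is m]
    g=lambda p:np.concatenate([proj(i_,w(p,X))-px(i_,u,v) for i_,u,v,X in sub])
    print(least_squares(g,q.x).x)
for u,v in((308,348),(400,558),(75,380),(175,580)):
    a,b=px(T,u,v);print(u,v,atz(T,b,a,.018))
for u,v in((485,462),(547,340),(690,555),(720,412)):
    a,b=px(S,u,v);print(u,v,atz(S,b,a,.018))
E
python3 fit.py
```

```text
[ 0.4781 -0.1756 -0.0168]
[[ 4.2958  2.7055]
 [-3.2047  2.269 ]
 [ 0.0133 -0.0193]
 [-0.3862 -0.1638]
 [-0.2639  0.7738]
 [-0.4038  1.2617]
 [-0.7639  0.8594]
 [-0.6517  0.4209]]
front [ 0.4431 -0.175   0.2   ] home [ 0.5231 -0.1763  0.2   ]
[ 0.4802 -0.1753 -0.0114]
[ 0.4743 -0.1781 -0.0279]
308 348 [ 0.4609 -0.0019  0.018 ]
400 558 [ 0.3455 -0.0492  0.018 ]
75 380 [0.4469 0.1269 0.018 ]
175 580 [0.337  0.0728 0.018 ]
485 462 [ 0.4591 -0.0015  0.018 ]
547 340 [ 0.3407 -0.0483  0.018 ]
690 555 [0.4444 0.1273 0.018 ]
720 412 [0.3295 0.0726 0.018 ]
```

Run:
```python
from h import *
np.set_printoptions(precision=4,suppress=True)
T=snap("top");S=snap("side")
cv2.imwrite('pics/tz2.png',cv2.resize(T["image"][160:275,315:390],None,fx=5,fy=5,interpolation=cv2.INTER_CUBIC))
cv2.imwrite('pics/sz2.png',cv2.resize(S["image"][140:200,190:290],None,fx=8,fy=8,interpolation=cv2.INTER_CUBIC))
print(Ro.from_rotvec(r.get_obs()["tool_rot"]).as_matrix())
```

```text
[[-0.9597  0.281   0.    ]
 [ 0.281   0.9597  0.0001]
 [ 0.      0.0001 -1.    ]]
```

View pics/tz2.png

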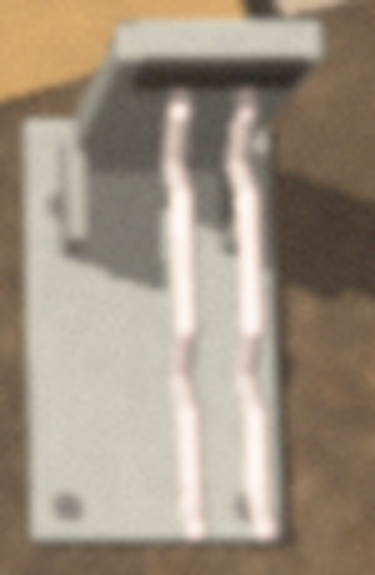

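View pics/sz2.png

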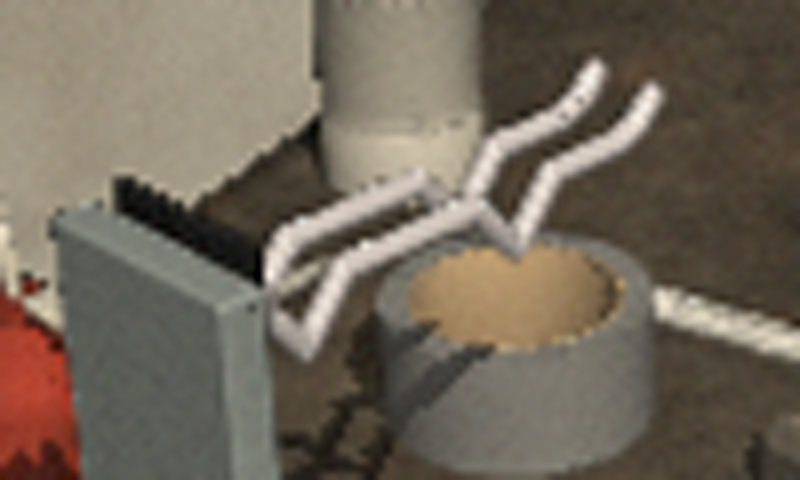

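```bash
cat > fit2.py <<'E'
from h import *
from scipy.optimize import least_squares
np.set_printoptions(precision=4,suppress=True)
T=snap("top");S=snap("side")
N=.012
so=[(305,345,.045,N,.1715),(345,262,.0295,N,.19),(480,208,-.0195,N,.19),(515,242,-.035,N,.1715),(553,170,-.0505,N,.19),(653,92,-.092,N,.2),(422,180,-.0195,-N,.19),(498,143,-.0505,-N,.19),(598,68,-.092,-N,.2),(285,240,.0295,-N,.19)]
to=[(180,190,.0295,N,.19),(185,330,-.0195,N,.19),(186,385,-.0505,N,.19),(195,532,-.092,N,.2),(247,195,.0295,-N,.19),(251,330,-.0195,-N,.19),(253,385,-.0505,-N,.19),(263,532,-.092,-N,.2)]
obs=[(S,190+(u-3.5)/8,140+(v-3.5)/8,X) for u,v,*X in so]+[(T,315+(u-2)/5,160+(v-2)/5,X) for u,v,*X in to]
def w(p,X):
    c,s_=np.cos(p[2]),np.sin(p[2]); return np.array([p[0]+c*X[0]-s_*X[1],p[1]+s_*X[0]+c*X[1],X[2]])
def F(sub): return lambda p: np.concatenate([proj(i,w(p,X))-(u,v) for i,u,v,X in sub])
for sub in (obs,obs[:10],obs[10:]):
    q=least_squares(F(sub),[.45,-.17,0],x_scale=.1,loss='soft_l1').x
    print(q,"front",w(q,(-.035,0,.2)),"home",w(q,(.045,0,.2))); print(F(sub)(q).reshape(-1,2).T)
E
python3 fit2.py
```

```text
[ 0.4776 -0.176  -0.025 ] front [ 0.4426 -0.1751  0.2   ] home [ 0.5225 -0.1771  0.2   ]
[[-0.1766 -0.3896 -0.9733 -0.14   -0.3212 -0.3685 -0.7558 -0.4873 -0.5768
   0.1054  0.115  -0.1451  0.1305 -0.1741 -0.1717 -0.1041  0.0536 -0.1684]
 [ 0.4948  1.0643  0.3704  0.9677  0.6529  0.8816  0.5722  0.8614  0.9182
   0.2909  1.737   0.2494  6.2902 -0.1678  0.6805  0.2023  6.2492 -0.2009]]
[ 0.4745 -0.1779 -0.0294] front [ 0.4395 -0.1769  0.2   ] home [ 0.5195 -0.1792  0.2   ]
[[ 0.2023 -0.0066 -0.592   0.2374  0.0631  0.0261 -0.3242 -0.055  -0.1367
   0.5424]
 [-0.3275  0.2852 -0.3289  0.2776 -0.0003  0.2927 -0.1212  0.2129  0.3327
  -0.4801]]
[ 0.4791 -0.1762 -0.025 ] front [ 0.4441 -0.1753  0.2   ] home [ 0.524  -0.1773  0.2   ]
[[ 0.1765 -0.0838  0.1916 -0.1127 -0.114  -0.0467  0.1108 -0.1112]
 [ 0.928  -0.5754  5.4553 -1.0274 -0.1285 -0.6225  5.4142 -1.0605]]
```

```bash
cat >> h.py <<'E'
def to(x,y,z,yaw):
    """shift in tool axes (mm) and turn about tool z to reach TCP xyz, tool y-axis heading yaw (+pi/2)"""
    o=r.get_obs(); R=Ro.from_rotvec(o["tool_rot"])
    ty=np.array([-np.sin(yaw),np.cos(yaw),0]);tz=np.array([0,0,-1.]);tx=np.cross(ty,tz)
    d=R.inv().apply(np.array([x,y,z])-o["tcp_pos"])*1000
    rv=(R.inv()*Ro.from_matrix(np.c_[tx,ty,tz])).as_rotvec()
    print("t",o["time"],"tcp",o["tcp_pos"],"F",o["force"],"op",o["opening"]);print("shift",d.round(1),"turn",rv.round(4))
np.set_printoptions(precision=4,suppress=True)
E
python3 -m inch '[[[-25,-14,0,0,0,0],[-25,-14,0,0,0,0],[-25,-14,0,0,0,0],[-25,-14,0,0,0,0],[-25,-14,0,0,0,0],[-25,-14,0,0,0,0],[-25,-14,0,0,0,0],[-25,-14,0,0,0,0],[-25,-14,0,0,0,0],[-25,-14,0,0,0,0],[0,0,0,0,0,0]]]' 0.3
python3 -c "
from h import *
to(.46,-.002,.12,.383)"
```

```text
time: 1.72
tcp_pos: [0.3789, 0.3926, 0.2148]
tool_rot: [0.45, 3.108, -0.0]
force: [0.3, -0.4, -0.6]
opening: 0.0617
t 1.7167 tcp [0.3789 0.3926 0.2148] F [ 0.2795 -0.4189 -0.5939] op 0.06170162988466196
shift [-189.6 -355.4   94.9] turn [-0.0003  0.0008 -0.6706]
```

```bash
python3 -m inch '[[[-17,-32,0,0,0,0],[-17,-32,0,0,0,0],[-17,-32,0,0,0,0],[-17,-32,0,0,0,0],[-17,-32,0,0,0,0],[-17,-32,0,0,0,0],[-17,-32,0,0,0,0],[-17,-32,0,0,0,0],[-17,-32,0,0,0,0],[-17,-32,0,0,0,0],[-17,-32,0,0,0,0],[0,0,0,0,0,0]]]'
python3 -m inch '[[[0,0,10,0,0,-0.112],[0,0,10,0,0,-0.112],[0,0,15,0,0,-0.112],[0,0,20,0,0,-0.112],[0,0,20,0,0,-0.112],[0,0,20,0,0,-0.11],[0,0,0,0,0,0],[0,0,0,0,0,0]]]'
python3 -c "
from h import *
to(.46,-.002,.06,.383)
snap('side','s1');snap('top','t1')"
```

```text
time: 2.72
tcp_pos: [0.458, 0.0005, 0.2148]
tool_rot: [0.452, 3.108, -0.001]
force: [0.2, 0.7, -1.1]
opening: 0.0618
time: 3.38
tcp_pos: [0.4565, 0.0054, 0.1195]
tool_rot: [0.596, -3.083, -0.001]
force: [0.7, 0.2, 0.7]
opening: 0.0618
t 3.3833 tcp [0.4565 0.0054 0.1195] F [0.657  0.2074 0.6564] op 0.06181226098157397
shift [-0.6 -8.2 59.5] turn [ 0.001  -0.0015 -0.0009]
```

```bash
python3 -m inch '[[[-0.6,-4.2,15,0,0,0],[0,-4,15,0,0,0],[0,0,15,0,0,0],[0,0,14.5,0,0,0],[0,0,0,0,0,0],[0,0,0,0,0,0]]]'
python3 -c "
from h import *
to(.46,-.002,.010,.383)
a=snap('side')['image'];b=snap('top')['image']
cv2.imwrite('pics/p2.png',np.hstack([cv2.resize(a[180:300,240:370],None,fx=3,fy=3),cv2.resize(b[180:300,210:340],None,fx=3,fy=3)]))"
```

```text
time: 3.98
tcp_pos: [0.4607, -0.0025, 0.0608]
tool_rot: [-0.599, 3.084, -0.0]
force: [0.8, 0.1, 0.2]
opening: 0.0618
t 3.9833 tcp [ 0.4607 -0.0025  0.0608] F [0.7872 0.0857 0.1635] op 0.0618429181396872
shift [ 0.5  0.7 50.8] turn [-0.0001  0.0003  0.0006]
```

View pics/p2.png

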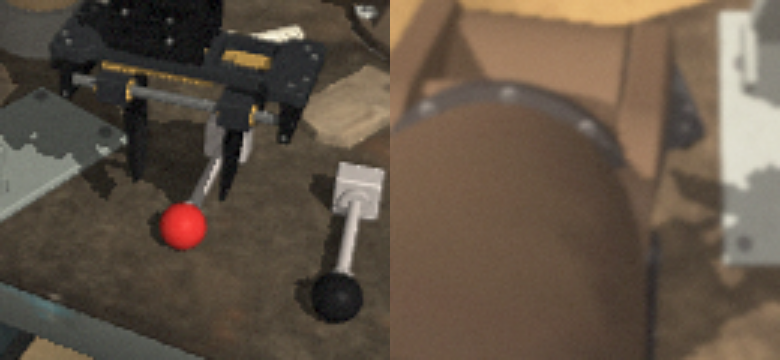

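```bash
python3 -c "
from h import *
s=snap('side');print(proj(s,(.4607,-.0025,.0608)),proj(s,(.46,-.002,.018)))"
python3 -m inch '[[[0.5,0.7,12.8,0,0,0],[0,0,12,0,0,0],[0,0,13,0,0,0],[0,0,12,0,0,0],[0,0,0,0,0,0],[0,0,0,0,0,0]]]'
python3 -m inch '[[[0,0,0,0,0,0],[0,0,0,0,0,0],[0,0,0,0,0,0],[0,0,0,0,0,0],[0,0,0,0,0,0],[0,0,0,0,0,0],[0,0,0,0,0,0],[0,0,0,0,0,0],[0,0,0,0,0,0],[0,0,0,0,0,0]]]' -1 60
python3 -c "
from h import *
to(.46,-.002,.010,.383)
a=snap('side')['image']
cv2.imwrite('pics/p3.png',cv2.resize(a[180:300,240:370],None,fx=5,fy=5))"
```

```text
[300.6364 240.4804] [300.4161 255.1971]
time: 4.63
tcp_pos: [0.4598, -0.002, 0.0108]
tool_rot: [-0.601, 3.084, 0.0]
force: [0.6, 0.0, 0.8]
opening: 0.0617
time: 5.47
tcp_pos: [0.4599, -0.0021, 0.0106]
tool_rot: [-0.601, 3.083, -0.0]
force: [0.3, -0.4, 6.5]
opening: 0.0343
t 5.4667 tcp [ 0.4599 -0.0021  0.0106] F [ 0.2796 -0.3607  6.4898] op 0.03432493225116836
shift [-0.1  0.   0.6] turn [-0.0003  0.0007  0.002 ]
```

View pics/p3.png

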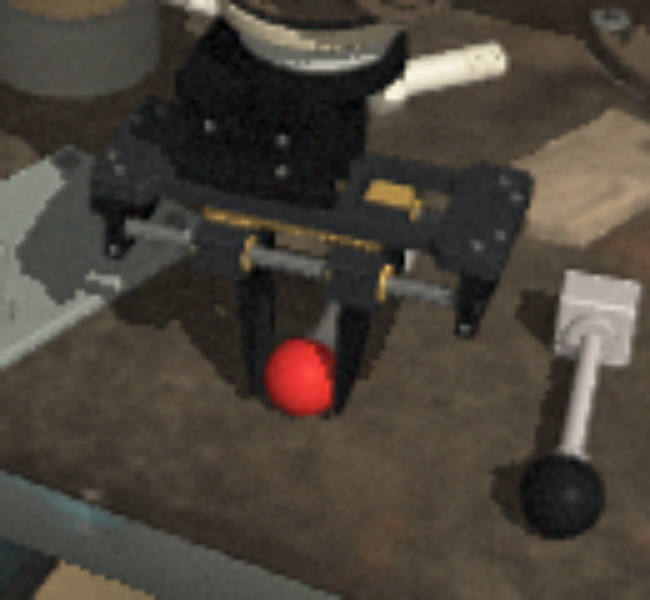

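```bash
python3 -m inch '[[[0,0,-5,0,0,0],[0,0,-10,0,0,0],[0,0,-15,0,0,0],[0,0,-15,0,0,0],[0,0,-15,0,0,0],[0,0,0,0,0,0],[0,0,0,0,0,0]]]'
python3 -c "
from h import *
to(.46,-.002,.010,.383)
a=snap('side')['image']
cv2.imwrite('pics/p4.png',cv2.resize(a[160:280,240:370],None,fx=5,fy=5))"
```

```text
time: 6.1
tcp_pos: [0.4598, -0.002, 0.0706]
tool_rot: [-0.601, 3.082, -0.0]
force: [0.5, 0.2, -4.1]
opening: 0.0338
t 6.1 tcp [ 0.4598 -0.002   0.0706] F [ 0.5374  0.1706 -4.1004] op 0.0337731841308132
shift [-0.1 -0.1 60.6] turn [-0.0005  0.0011  0.0023]
```

View pics/p4.png

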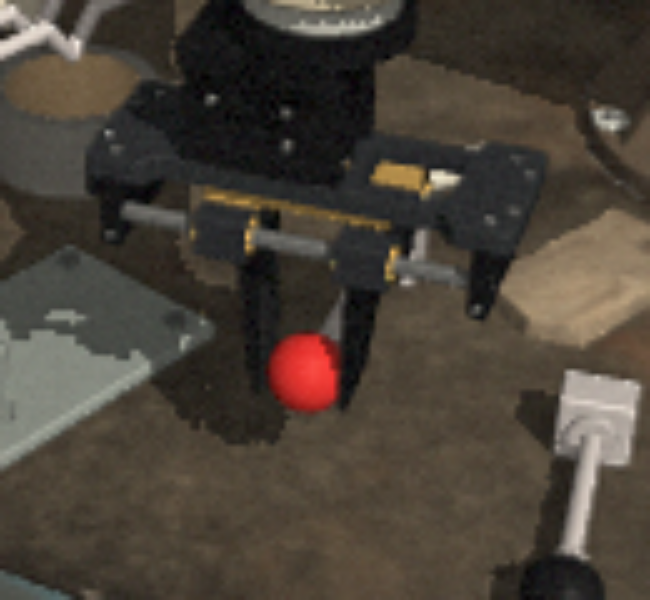

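```bash
python3 -m inch '[[[0,0,-8,0,0,0],[0,0,-15,0,0,0],[0,0,-20,0,0,0],[0,0,-20,0,0,0],[0,0,-20,0,0,0],[0,0,-20,0,0,0],[0,0,-20,0,0,0],[0,0,-20,0,0,0],[0,0,-16,0,0,0],[0,0,-10,0,0,0],[0,0,-6,0,0,0],[0,0,0,0,0,0]]]'
python3 -m inch '[[[0,0,0,0,0,0.03],[0,0,0,0,0,0.05],[0,0,0,0,0,0.05],[0,0,0,0,0,0.05],[0,0,0,0,0,0.05],[0,0,0,0,0,0.05],[0,0,0,0,0,0.05],[0,0,0,0,0,0.05],[0,0,0,0,0,0.03],[0,0,0,0,0,0],[0,0,0,0,0,0]]]'
python3 -c "
from h import *
to(.442,-.176,.242,-.026)
snap('side','p5')"
```

```text
time: 7.15
tcp_pos: [0.4597, -0.002, 0.2459]
tool_rot: [-0.601, 3.083, -0.0]
force: [0.6, 0.1, -3.2]
opening: 0.0341
time: 8.07
tcp_pos: [0.4594, -0.002, 0.2445]
tool_rot: [-0.037, -3.14, -0.0]
force: [-0.6, -0.4, -4.1]
opening: 0.0342
t 8.0667 tcp [ 0.4594 -0.002   0.2445] F [-0.5927 -0.4176 -4.0767] op 0.03424485436862024
shift [  13.2 -174.4    2.5] turn [ 0.0003 -0.0016  0.0023]
```

View pics/p5.png

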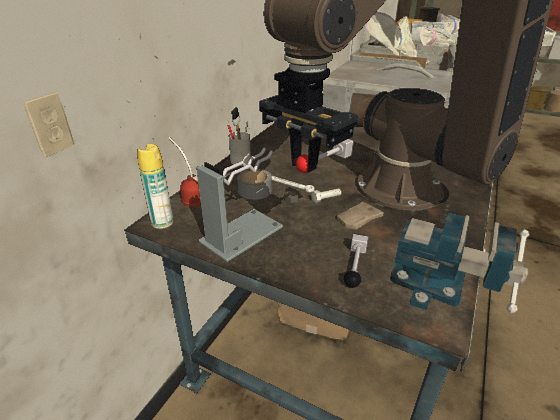

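```bash
python3 -m inch '[[[1,-8,0,0,0,0],[1.5,-18,0,0,0,0],[1.5,-22,0,0,0,0],[1.5,-22,0,0,0,0],[1.5,-22,0,0,0,0],[1.5,-22,0,0,0,0],[1.5,-22,0,0,0,0],[1.5,-20,0,0,0,0],[1,-12,0,0,0,0],[0.7,-6.4,0,0,0,0],[0,0,0,0,0,0],[0,0,0,0,0,0]]]'
python3 -c "
from h import *
to(.442,-.176,.242,-.026)
s=snap('side');t=snap('top')
a=cv2.resize(s['image'][80:200,190:330],None,fx=5,fy=5);cv2.imwrite('pics/p6.png',a)
b=cv2.resize(t['image'][150:300,290:420],None,fx=4,fy=4);cv2.imwrite('pics/p6t.png',b)
im=s['image'].astype(int);m=((im[...,2]>110)&(im[...,1]<70)&(im[...,0]<70)).astype(np.uint8)
n,_,st,ce=cv2.connectedComponentsWithStats(m)
for i in range(1,n):
  if st[i,4]>40:print(st[i],ce[i])
o=r.get_obs()['tcp_pos'];print(proj(s,o+[0,0,.008]))
"
```

```text
time: 9.12
tcp_pos: [0.442, -0.1757, 0.2452]
tool_rot: [-0.039, -3.141, -0.001]
force: [-0.4, 0.3, -4.4]
opening: 0.0341
t 9.1167 tcp [ 0.442  -0.1757  0.2452] F [-0.3669  0.2522 -4.3873] op 0.03414028225543773
shift [ 0.  -0.3  3.2] turn [ 0.0005 -0.0002  0.0009]
[547   0  13  16 137] [554.2628   6.8978]
[242 129   9  15 101] [246.0693 136.1584]
[181 176  19  30 257] [188.1751 190.9611]
[248.9629 136.5702]
```

View pics/p6.png

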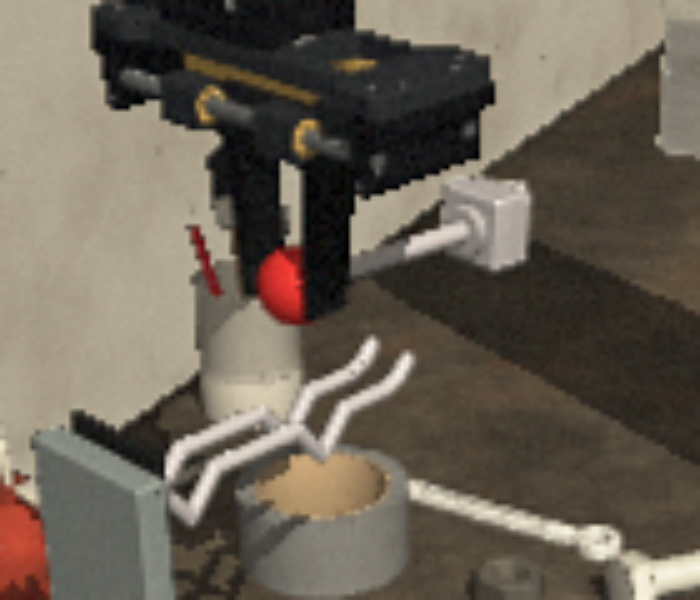

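View pics/p6t.png

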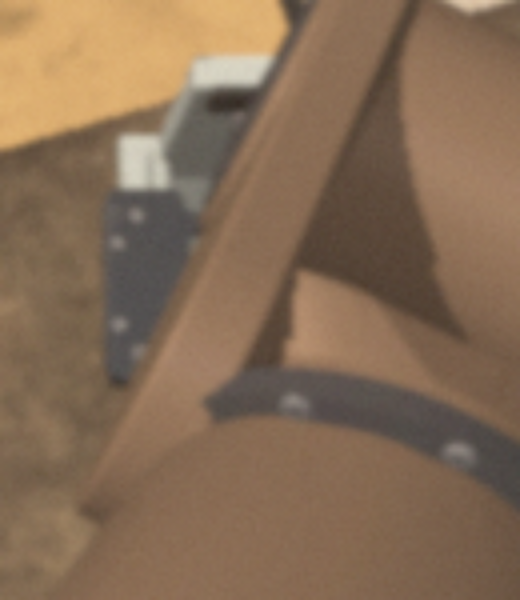

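```bash
python3 -m inch '[[[0,0,6,0,0,0],[0,0,10,0,0,0],[0,0,10,0,0,0],[0,0,8,0,0,0],[0,0,6,0,0,0],[0,0,4,0,0,0],[0,0,2,0,0,0],[0,0,1,0,0,0],[0,0,0,0,0,0],[0,0,0,0,0,0]]]'
python3 -c "
from h import *
to(.4417,-.176,.1927,-.026)
s=snap('side')
a=cv2.resize(s['image'][90:210,190:330],None,fx=5,fy=5,interpolation=cv2.INTER_CUBIC);cv2.imwrite('pics/p7.png',a)
"
```

```text
time: 10.05
tcp_pos: [0.4423, -0.1761, 0.1986]
tool_rot: [0.039, 3.141, -0.0]
force: [-0.4, 1.2, -2.9]
opening: 0.0342
t 10.05 tcp [ 0.4423 -0.1761  0.1986] F [-0.4358  1.1634 -2.9373] op 0.034201087821089105
shift [0.6 0.1 5.9] turn [-0.0001  0.0005  0.0012]
```

View pics/p7.png

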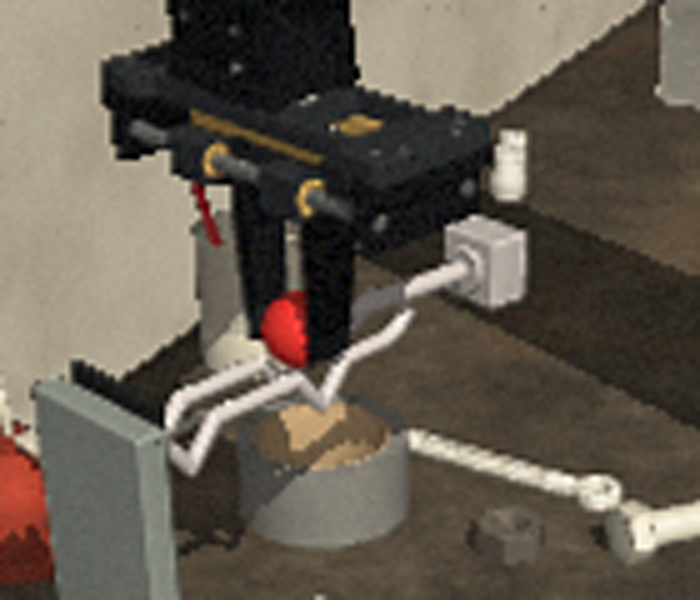

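```bash
python3 -m inch '[[[0.3,0,2,0,0,0],[0.3,0,2,0,0,0],[0,0,1,0,0,0],[0,0,0,0,0,0],[0,0,0,0,0,0],[0,0,0,0,0,0]]]'
python3 -c "
from h import *
to(.4417,-.176,.1927,-.026)
s=snap('side')
a=cv2.resize(s['image'][90:210,190:330],None,fx=5,fy=5,interpolation=cv2.INTER_CUBIC);cv2.imwrite('pics/p8.png',a)
"
```

```text
time: 10.6
tcp_pos: [0.4421, -0.1758, 0.1935]
tool_rot: [0.039, 3.14, 0.0]
force: [2.5, 4.6, 0.6]
opening: 0.0343
t 10.6 tcp [ 0.4421 -0.1758  0.1935] F [2.5155 4.6119 0.5526] op 0.034261678809374585
shift [ 0.3 -0.2  0.8] turn [0.0003 0.0013 0.0011]
```

View pics/p8.png

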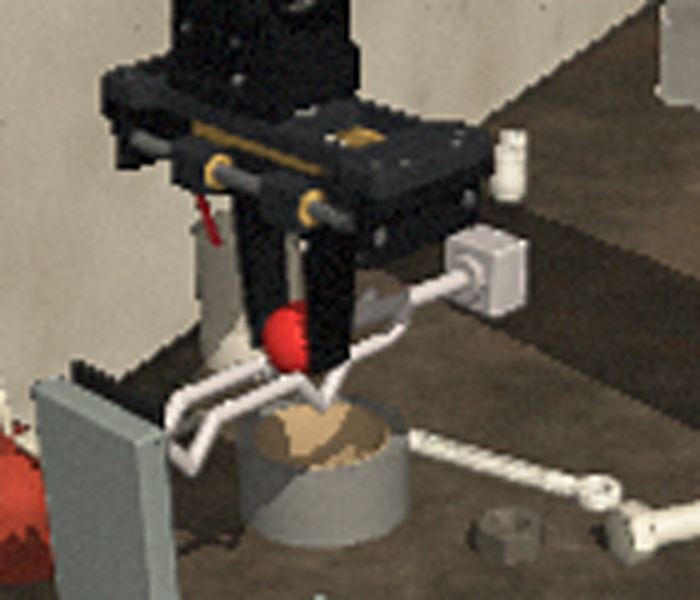

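```bash
python3 -m inch '[[[-0.3,0.8,0.3,0,0,0],[0,0,0,0,0,0],[0,0,0,0,0,0],[0,0,0,0,0,0]]]'
python3 -c "
from h import *
to(.4417,-.176,.1927,-.026)"
```

```text
time: 10.98
tcp_pos: [0.4421, -0.1753, 0.1931]
tool_rot: [0.039, 3.141, -0.0]
force: [3.3, 1.4, -1.4]
opening: 0.0338
t 10.9833 tcp [ 0.4421 -0.1753  0.1931] F [ 3.2598  1.3744 -1.4306] op 0.03378254958934879
shift [ 0.4 -0.7  0.4] turn [-0.      0.0006  0.0012]
```

```bash
python3 -m inch '[[[-0.7,0.3,0,0,0,0],[0,0,0,0,0,0],[0,0,0,0,0,0]]]'
python3 -m inch '[[[0,0,0,0,0,0],[0,0,0,0,0,0],[0,0,0,0,0,0],[0,0,0,0,0,0],[0,0,0,0,0,0],[0,0,0,0,0,0],[0,0,0,0,0,0],[0,0,0,0,0,0],[0,0,0,0,0,0]]]' 0.3
python3 -c "
from h import *
to(.4417,-.176,.1927,-.026)
s=snap('side')
a=cv2.resize(s['image'][90:210,190:330],None,fx=5,fy=5,interpolation=cv2.INTER_CUBIC);cv2.imwrite('pics/p9.png',a)
"
```

```text
time: 11.23
tcp_pos: [0.4423, -0.175, 0.1929]
tool_rot: [-0.039, -3.141, -0.0]
force: [-0.2, 1.0, -1.1]
opening: 0.0339
time: 11.98
tcp_pos: [0.4426, -0.1749, 0.193]
tool_rot: [-0.039, -3.141, -0.0]
force: [-0.2, -0.9, -0.4]
opening: 0.062
t 11.9833 tcp [ 0.4426 -0.1749  0.193 ] F [-0.188  -0.9291 -0.447 ] op 0.06201088839937159
shift [ 0.8 -1.1  0.3] turn [ 0.0001 -0.      0.0012]
```

View pics/p9.png

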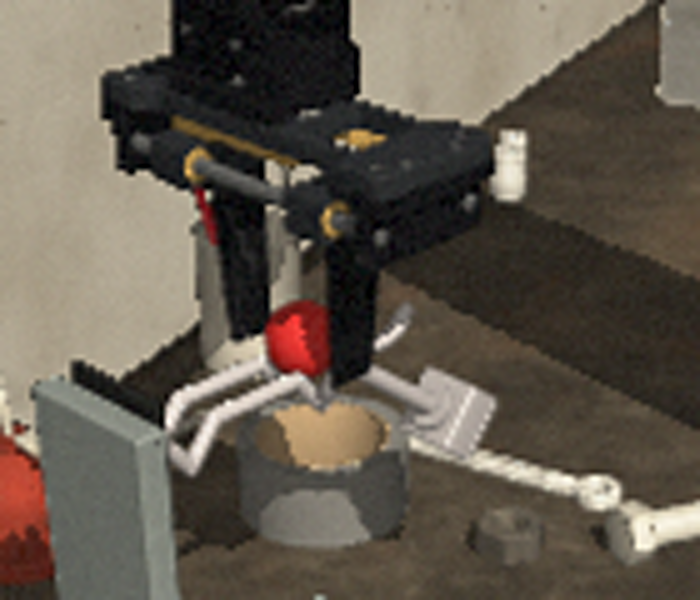

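The ball sits in the front notch and the rod is swinging down between the rails. I'll wait for it to settle.

```bash
for i in 1 2 3 4; do python3 -m inch '[[[0,0,0,0,0,0],[0,0,0,0,0,0],[0,0,0,0,0,0],[0,0,0,0,0,0],[0,0,0,0,0,0],[0,0,0,0,0,0],[0,0,0,0,0,0],[0,0,0,0,0,0],[0,0,0,0,0,0],[0,0,0,0,0,0],[0,0,0,0,0,0],[0,0,0,0,0,0]]]'|head -1; done
python3 -c "
from h import *
to(.4417,-.176,.1927,-.026)
s=snap('side')
a=cv2.resize(s['image'][90:210,190:330],None,fx=5,fy=5,interpolation=cv2.INTER_CUBIC);cv2.imwrite('pics/p10.png',a)
"
```

```text
time: 13.03
time: 14.03
time: 15.03
time: 16.03
t 16.0333 tcp [ 0.4426 -0.1749  0.193 ] F [-0.1921  0.0255  0.4219] op 0.062121704783258305
shift [ 0.8 -1.1  0.3] turn [0.0001 0.     0.0012]
```

View pics/p10.png

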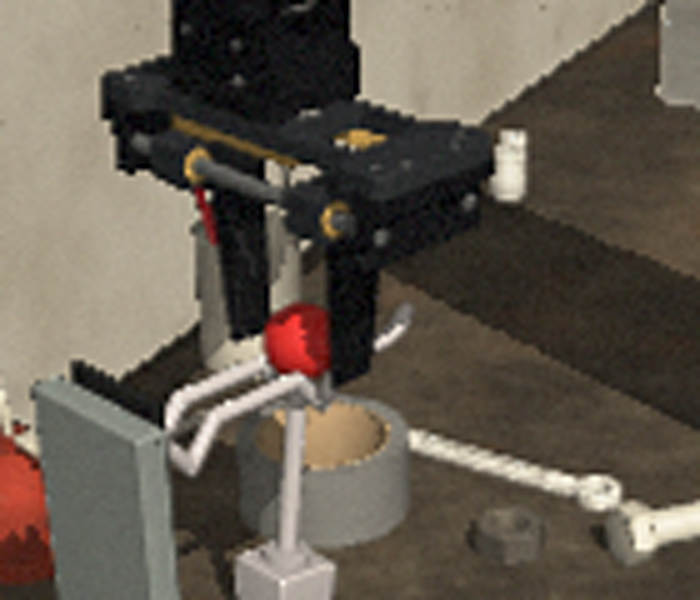

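```bash
python3 -m inch '[[[0,0,0,0,0,0],[0,0,0,0,0,0],[0,0,0,0,0,0],[0,0,0,0,0,0],[0,0,0,0,0,0],[0,0,0,0,0,0],[0,0,0,0,0,0],[0,0,0,0,0,0],[0,0,0,0,0,0],[0,0,0,0,0,0],[0,0,0,0,0,0]]]' -1 45
python3 -m inch '[[[0,0,-2,0,0,0],[0,0,-4,0,0,0],[0,0,-4,0,0,0],[0,0,-3,0,0,0],[0,0,-1,0,0,0],[0,0,0,0,0,0],[0,0,0,0,0,0]]]'
python3 -c "
from h import *
to(.4426+.08,-.1749-.0021,.207,-.026)
s=snap('side')
a=cv2.resize(s['image'][90:210,190:330],None,fx=5,fy=5,interpolation=cv2.INTER_CUBIC);cv2.imwrite('pics/p11.png',a)
"
```

```text
time: 17.0
tcp_pos: [0.4426, -0.175, 0.193]
tool_rot: [0.039, 3.141, 0.0]
force: [-0.3, -0.6, -0.1]
opening: 0.0348
time: 17.58
tcp_pos: [0.4425, -0.1749, 0.207]
tool_rot: [0.039, 3.141, 0.0]
force: [1.0, -0.5, -4.2]
opening: 0.0349
t 17.5833 tcp [ 0.4425 -0.1749  0.207 ] F [ 1.0266 -0.4597 -4.1858] op 0.03487054304068495
shift [-80.1  -0.1   0. ] turn [0.0001 0.0001 0.0011]
```

View pics/p11.png

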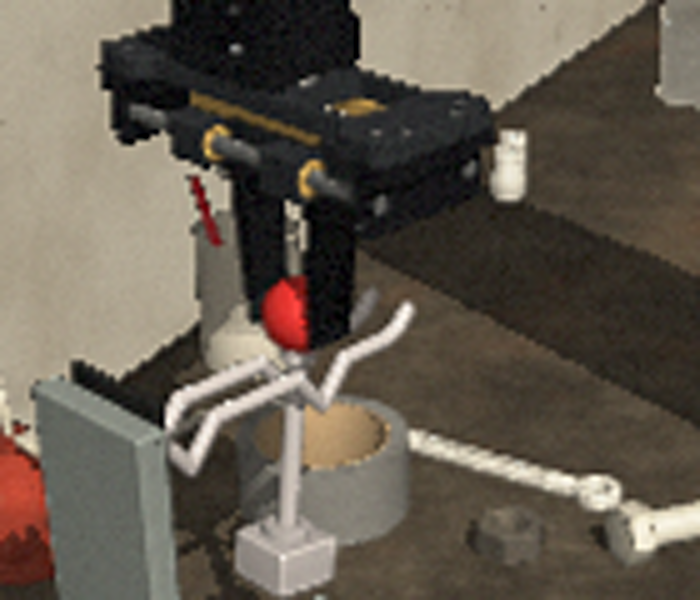

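```bash
python3 -m inch '[[[-4,0,0,0,0,0],[-8,0,0,0,0,0],[-10,0,0,0,0,0],[-10,0,0,0,0,0],[-12,0,0,0,0,0],[-10,0,0,0,0,0],[-10,0,0,0,0,0],[-8,0,0,0,0,0],[-5,0,0,0,0,0],[-3,0,0,0,0,0],[0,0,0,0,0,0],[0,0,0,0,0,0]]]'
python3 -c "
from h import *
to(.4426+.08,-.1749-.0021,.207,-.026)
s=snap('side')
a=cv2.resize(s['image'][90:210,190:330],None,fx=5,fy=5,interpolation=cv2.INTER_CUBIC);cv2.imwrite('pics/p12.png',a)
"
```

```text
time: 18.63
tcp_pos: [0.5222, -0.1768, 0.2068]
tool_rot: [-0.039, -3.141, -0.0]
force: [-0.3, -0.5, -4.6]
opening: 0.0346
t 18.6333 tcp [ 0.5222 -0.1768  0.2068] F [-0.2666 -0.4933 -4.5895] op 0.03461347860747542
shift [-0.4 -0.1 -0.2] turn [ 0.0003 -0.0007  0.0013]
```

View pics/p12.png

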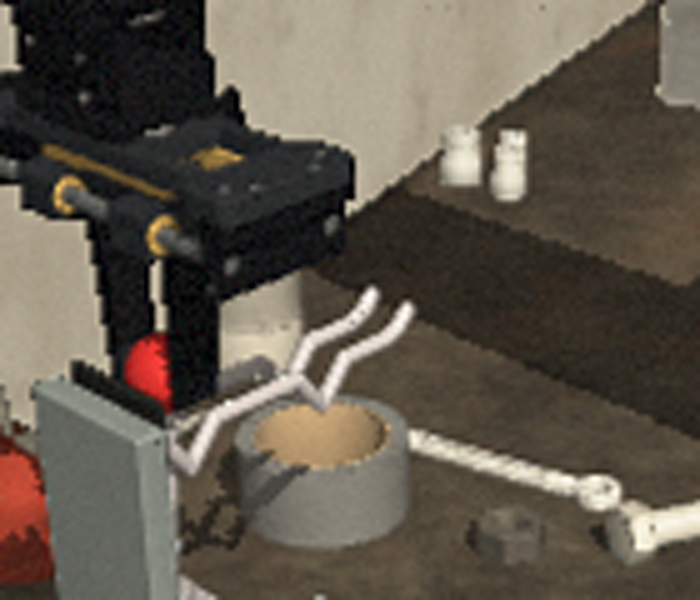

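Over the rear notch, rod hanging. Lower.

```bash
python3 -m inch '[[[-0.4,0,3,0,0,0],[0,0,4,0,0,0],[0,0,4,0,0,0],[0,0,2,0,0,0],[0,0,0.5,0,0,0],[0,0,0,0,0,0],[0,0,0,0,0,0]]]'
python3 -c "
from h import *
to(.4426+.08,-.1749-.0021,.193,-.026)"
```

```text
time: 19.27
tcp_pos: [0.5227, -0.1769, 0.1933]
tool_rot: [-0.039, -3.141, -0.001]
force: [-2.3, 1.0, -3.8]
opening: 0.0345
t 19.2667 tcp [ 0.5227 -0.1769  0.1933] F [-2.2787  1.0148 -3.8181] op 0.034506863667035155
shift [ 0.1 -0.1  0.3] turn [ 0.0003 -0.0006  0.0012]
```

```bash
python3 -m inch '[[[0.3,0,0.6,0,0,0],[0,0,0,0,0,0],[0,0,0,0,0,0]]]'
python3 -m inch '[[[0,0,0,0,0,0],[0,0,0,0,0,0],[0,0,0,0,0,0],[0,0,0,0,0,0],[0,0,0,0,0,0],[0,0,0,0,0,0],[0,0,0,0,0,0],[0,0,0,0,0,0],[0,0,0,0,0,0]]]' 0.3
python3 -m inch '[[[0,0,-5,0,0,0],[0,0,-10,0,0,0],[0,0,-20,0,0,0],[0,0,-25,0,0,0],[0,0,-25,0,0,0],[0,0,-25,0,0,0],[0,0,-25,0,0,0],[0,0,-15,0,0,0],[0,0,0,0,0,0],[0,0,0,0,0,0]]]'
python3 -m inch '[[[0,30,0,0,0,0],[0,35,0,0,0,0],[0,35,0,0,0,0],[0,35,0,0,0,0],[0,35,0,0,0,0],[0,35,0,0,0,0],[0,35,0,0,0,0],[0,35,0,0,0,0],[0,35,0,0,0,0],[0,25,0,0,0,0],[0,0,0,0,0,0],[0,0,0,0,0,0]]]'
python3 -m inch '[[[0,0,0,0,0,0],[0,0,0,0,0,0],[0,0,0,0,0,0],[0,0,0,0,0,0],[0,0,0,0,0,0],[0,0,0,0,0,0],[0,0,0,0,0,0],[0,0,0,0,0,0],[0,0,0,0,0,0],[0,0,0,0,0,0]]]'
python3 -c "
from h import *
for k in range(2):
  s=snap('side');t=snap('top')
a=s['image'][140:260,170:310]; b=t['image'][150:270,290:430]
cv2.imwrite('pics/p13.png',cv2.resize(np.hstack([a,b]),None,fx=2.8,fy=2.8,interpolation=cv2.INTER_CUBIC)); cv2.imwrite('pics/p13f.png',s['image'])
for n,S in(('side',s),('top',t)):
  im=S['image'].astype(int);m=((im[...,2]>110)&(im[...,1]<70)&(im[...,0]<70)).astype(np.uint8)
  c,_,st,ce=cv2.connectedComponentsWithStats(m)
  print(n,'home px',proj(S,(.522,-.177,.2)))
  for i in range(1,c):
    if st[i,4]>40:print(st[i],ce[i],atz(S,ce[i][1],ce[i][0],.2))
  for q in models.trace(n,'black_key')[:1]:print(q['conf'],q['point'])
"
```

```text
time: 19.52
tcp_pos: [0.5227, -0.1769, 0.1931]
tool_rot: [0.039, 3.141, 0.0]
force: [-3.0, 1.5, 0.1]
opening: 0.0342
time: 20.27
tcp_pos: [0.5227, -0.177, 0.1929]
tool_rot: [0.039, 3.141, 0.0]
force: [0.5, -0.4, 0.1]
opening: 0.0621
time: 21.1
tcp_pos: [0.5226, -0.1769, 0.3437]
tool_rot: [0.039, 3.14, -0.001]
force: [-0.3, -0.2, -0.4]
opening: 0.0616
time: 22.1
tcp_pos: [0.5304, 0.1589, 0.3416]
tool_rot: [-0.035, -3.139, 0.001]
force: [0.0, 0.6, -0.9]
opening: 0.0618
time: 22.93
tcp_pos: [0.5309, 0.158, 0.3429]
tool_rot: [0.039, 3.141, 0.0]
force: [-0.1, -0.1, 0.0]
opening: 0.062
side home px [223.2644 169.9272]
[216 162  16  15 138] [224.5797 168.413 ] [ 0.5154 -0.1802  0.2   ]
[181 176  19  30 269] [188.5799 190.5725] [ 0.6271 -0.1621  0.2   ]
0.6 [257.1, 357.5]
top home px [357.8607 190.1954]
[350 181  19  18 249] [359.004  189.3855] [ 0.5234 -0.1792  0.2   ]
[427 229  51  58 955] [459.9351 252.0188] [ 0.405  -0.3512  0.2   ]
0.69 [269.4, 223.7]
```

View pics/p13.png

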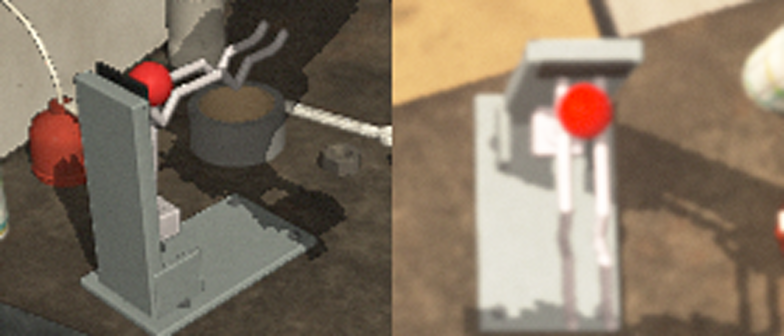

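View pics/p13f.png

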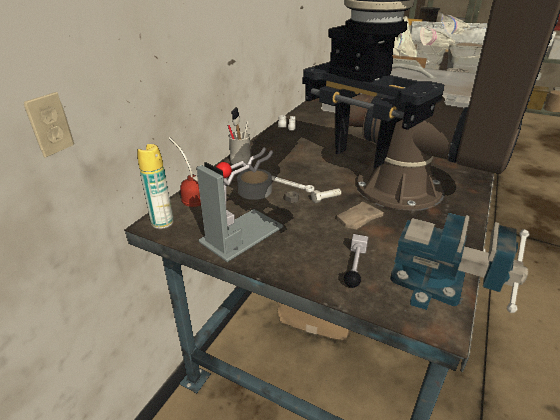

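```bash
python3 -m inch '[[[0,0,0,0,0,0],[0,0,0,0,0,0],[0,0,0,0,0,0],[0,0,0,0,0,0],[0,0,0,0,0,0],[0,0,0,0,0,0],[0,0,0,0,0,0],[0,0,0,0,0,0],[0,0,0,0,0,0],[0,0,0,0,0,0],[0,0,0,0,0,0],[0,0,0,0,0,0]]]'
python3 -c "
from h import *
s=snap('top');im0=s['image'];ims=snap('side')
for k in range(6): s=snap('top')
print(np.abs(s['image'][150:270,330:400].astype(int)-im0[150:270,330:400]).max())
print(r.get_obs()['force'],r.finish_job())
"
```

```text
time: 24.23
tcp_pos: [0.531, 0.1579, 0.343]
tool_rot: [0.039, 3.141, 0.0]
force: [0.0, -0.0, -0.1]
opening: 0.0619
31
the job is handed in; nothing more can be done
[-0.0717 -0.4593  0.0145] None
```

I hung the red-balled key in the front notch and let it swing to plumb. I then took hold of the ball again, lifted it 14 mm, carried the key 80 mm back and left it hanging in the rear notch. I handed the job in at about 24.6 s of the 64 s allowed; `finish_job` gives no verdict.

**Red key position:**
- The top camera put the ball at (0.523, -0.179, 0.2), about 3 mm from my estimate of rack_home, (0.522, -0.177, 0.2).
- The side camera put it about 7 mm off, but there the back plate partly hides the ball.
- I judged the rod plumb by eye only; I did not measure its angle.

**At rest:** the last top pictures, taken over about 0.35 s, differed by up to 31 grey levels in places. I put that down to image noise and did not check it further, so the key being at rest is not strictly confirmed.

**Black key:** it looks unmoved. The side camera's network found it within 1 pixel of the start. The top camera's was about 4 pixels (7 to 8 mm) off at a lower confidence.

**Robot:** the gripper was well clear of everything, with about zero force on the wrist.

**Disagreement:** the two cameras differed by about 4 mm on the rack's x position. I used the mean and corrected it from the contact forces while setting the ball down.

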